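# Hold the keepsake box lid at 60 degrees for fitting its stay

## Robot

A 7-joint arm with a two-finger parallel gripper is mounted at the origin on a cart in front of the work surface, level with it; the furniture and walls round the work are solid. World frame = base frame: x ahead of the robot, y to its left, z up, the work surface at z = 0. Lengths are in m, angles in degrees, forces in N, time in s.
With the tool pointing down it reaches from about 0.35 to 0.9 m from the base axis. Payload 8.1 kg.
Tool frame: the origin (TCP) lies between the finger pads; the fingertips stand 8 mm ahead of it and the grasp point (between the pads) lies 11 mm behind it; z points along the fingers, y is the line along which they close (so a half turn about z gives the same grasp; the last joint's range is limited). The gripper opens to 85 mm and grips with 20 to 120 N. Pads are 22 mm wide; open, the fingers measure 114 mm over their backs; the gripper's body (76 mm by 85 mm) begins 54 mm behind the grasp point. The pads swing forward as they close: fully open they stand 13 mm farther back than shut.
Start: joints at [62.361, 24.895, 1.432, 90.138, -0.665, 64.973, -4.303], TCP at [0.232, -0.58, 0.239] pointing down, gripper open.
Joint ranges: [-149.89, 149.89], [-25.12, 119.58], [-72.63, 75.52], [4.76, 147.25], [-75.54, 255.54], [6.69, 114.76], [-157.13, 157.13]. Speed limits (degrees/s): [127.2, 127.2, 172.46, 172.46, 180, 180, 180].

## Interface

Orientations are given as a 3x3 rotation matrix whose columns are the frame's x, y, z axes.
In Python, from bench import arm, cams gives the robot as it stands. The module is installed in compiled form; this text tells all that it offers.
- The arm moves only by the tool servo_tool, never from a script. Its argument "motion" is text: rows parted by semicolons, each of 5 numbers parted by spaces: the opening, from -1 (shut) to 1 (fully open), then the shift along the world's x, y, z in mm, then the turn about the world's z in rad. In form: claw dx dy dz spin; .... A call has exactly 10 rows; each row shifts and turns the commanded pose from where the row before left it; what a row does not reach is not made up. A row lasts 1/8 s, in which the tool goes at most 62.5 mm and 10.7 degrees, less where a joint would pass 70% of its speed; a pose out of reach is approached as far as the arm can. A call with a gripper value outside its range is refused whole. The fingers move at their own pace and stop on an object; "force" is the grip in N (left out, the last holds). Time passes only in rows, so rows that do not move let the fingers close, or fill a call up. It gives the time, the measured TCP pose, the force, the opening and the grip force at its end, in the units of the state.
- arm.state(): the state, without advancing time (a new reading comes with each control period).
- cams.snapshot(name): name is "scene" or "top"; returns the picture (384x512x3 uint8, red, green, blue); there is no depth.
- cams.camera_model(name): a dict with "mtx" (3x3 intrinsics, pixels), "position" and "orientation" of the camera in the world. Camera axes: x right, y down, z forward; pixel columns grow to the right and rows downward; lengths in m; the calibration is good to about 2 mm. A picture is of the moment at which its call begins. camera_model takes no time and is no camera call.
- arm.finish_job(): hands the job in; it is judged then, once.
Trained networks look in the newest picture that a camera, given by its name, has taken for a name from the list of things; names that differ only in an ending like _2 or _b are one class to them, and where a whole thing is asked for, a point or a joint stands for the part that bears it (a point fixed in the world has none). Each returns a list of dicts, best first, with "conf" (0 to 1); they miss things now and then, are a little off and sometimes report something else, mostly with a low value. They report only what shows in the picture. A call takes as long as a camera call.
- cams.trace(camera, name): "region" (384x512 bool, what is visible of it) and "rect" ([left, top, width, height] in pixels, round what is visible of it).
The state is a dict: "time": time; "joint_positions": joint angles; "joint_velocities": joint speeds; "tau": joint torques, N m; "tcp_pos": TCP position; "orientation": TCP orientation; "contact_force": force on the tool from outside, world axes, zero at the start; "ft_torque": the same for the moment, N m; "finger_gap": opening from 0.0 (shut) to 1.0 (fully open); "grip_force": force on a finger pad.
Only numpy, scipy, OpenCV 4.12 (cv2) and the standard library are available. Lean on these libraries where they do the work, as an engineer would, in place of code of your own. Each camera call takes 0.05 s, during which the arm holds its last target. There are 200 camera calls.

## Task

This wooden keepsake box is about to get its brass lid stay, which is screwed on with the lid open at 60 degrees. Press down the thumb lever of the brass catch on its front until the hook has swung well clear of its stud, then raise the lid by its knob and hold it open at 60 degrees, with the box left standing flat where it is and the mug, vase and jar around it undisturbed. The lid drops shut by itself, so finish while your gripper is still holding the knob, steady at that angle.

Things in the scene. Friction and masses are not known exactly. Their poses are not given: they have to be found in the camera images.
- box: Wooden keepsake box, 135 x 200 mm in plan (x by y), 77 mm high shut, about 0.8 kg, standing loose. Origin: centre of its underside; x from the hooked front (towards the robot) to the hinge side, y to the robot's left, z up. Front wall at x = -67 mm, lid's front edge at x = -70 mm, lid top at z = 77 mm. The lid is 9 mm thick with no lip to get a finger under
- box_lid (a joint): Lid angle in rad: 0 shut, grows as the front edge rises, hard stop at 1.75. A free hinge without catch or spring: the lid (about 0.15 kg) falls shut from any angle below about 1.4. It can rise only about 0.012 while the hook is over the stud
- lid_hinge (a point): Middle of the lid's hinge line, which runs along the box's y axis at box x = 70 mm, z = 63 mm; the lid turns about it
- lid_knob: Turned brass knob fixed on the lid: a ball of 20 mm diameter on a 9 to 11 mm stem, on the lid's middle line 20 mm behind its front edge. Origin: foot of the stem on the lid's face (box x = -50, y = 0, z = 77 mm when shut); z is the lid's normal, away from the box
- knob_center (a point): Centre of the knob's ball, 20 mm above the lid's face (box x = -50, y = 0, z = 97 mm when shut), 125 mm from the hinge line. Pinched along the hinge direction, the ball turns between the fingers as the lid rises, so the gripper may keep pointing down
- hook (a joint): Brass catch on the box's front, left of the middle: a crank with a hook arm and a thumb lever. Angle in rad: about 0 = hook arm upright, its beak over the stud (latched); grows to 1.4 as the thumb lever on its left goes down and the hook arm swings left (+y) off the stud, which it leaves at about 0.3. A stiff pivot (0.6 N at the lever): it stays where it is left
- mug: White mug, bystander, 89 x 126 x 102 mm, standing loose; origin at the centre of its foot
- vase: White round bud vase, bystander, 103 mm across, 120 mm high, standing loose; origin at the centre of its foot
- jar: Small black balm jar, bystander, 56 mm across, 48 mm high, standing loose; origin at the centre of its foot
- hook_pivot (a point): The catch's pivot on the box's front wall, at box x = -74, y = 50, z = 42 mm; its axis runs along the box's x
- stud_center (a point): The stud that the catch hooks: a 6 mm brass pin that sticks out 12 mm from the lid's front edge (middle at box x = -75, y = 50, z = 72 mm when shut); fixed to the lid
- hook_lever (a point): Middle of the top of the catch's thumb lever, a flat brass pad 18 mm (out from the box, box x = -73 to -91 mm) by 14 mm (y) and 3 mm thick, 46 mm from the pivot. Latched it is at box x = -82, y = 89, z = 66 mm; pressed down it swings under the pivot's height: about 0.5 rad at z = 44 mm, 1.0 rad at z = 22 mm. Free space above and beside it

How it is judged:
By the outcome, as a careful person would: the job done as asked, in the order asked, and still so for the second after the job is handed in, while the arm keeps its last pose, push and grip.
It also fails if it takes over 38 s, if anything falls off the work surface, if the arm or the gripper's body presses on something with over 40 N, if the wrist force passes 120 N, or if a joint passes its speed limit or range.

## Working session

There is one attempt and no reset: what is moved stays moved. The work goes in short steps, Python scripts to look and compute and a tool call to move; the robot and the scene stay as the last step left them, time stands still between calls to the robot, and variables do not carry over. Pictures are saved under pics/ and viewed, at most 10 in all, crops included, and the job is handed in when it is done.

Besides the shell and the picture viewer there is one more tool, called as name(argument=value, ...) on one line, values as JSON. servo_tool: Moves the arm, as the interface text tells. Its arguments: {"type":"object","properties":{"motion":{"type":"string"},"force":{"type":"number"}},"required":["motion"]}

```bash
mkdir -p pics; cat > h.py <<'E'
import numpy as np, cv2
from bench import arm, cams
def ray(c,u,v):
    m=cams.camera_model(c); R=np.array(m["orientation"]); K=np.array(m["mtx"])
    return np.array(m["position"]), R@np.linalg.solve(K,[u,v,1])
def onz(c,u,v,z):
    p,d=ray(c,u,v); return p+d*(z-p[2])/d[2]
def proj(c,X):
    m=cams.camera_model(c); R=np.array(m["orientation"]); q=np.array(m["mtx"])@(R.T@(np.array(X)-m["position"])); return q[:2]/q[2]
E
python3 - <<'E'
from h import *
np.set_printoptions(precision=3,suppress=True)
for c in ("scene","top"):
    im=cams.snapshot(c); cv2.imwrite(f"pics/{c}0.png",im[:,:,::-1]); print(c,cams.camera_model(c)["position"])
    for n in ("box","lid_knob","hook","mug","vase","jar"):
        for r in cams.trace(c,n)[:2]:
            v,u=np.nonzero(r["region"]); print(n,round(r["conf"],2),r["rect"],u.mean().round(1),v.mean().round(1))
            if n=="box" : print(cv2.minAreaRect(np.c_[u,v].astype(np.float32)))
            if n=="lid_knob": print(onz(c,u.mean(),v.mean(),.097))
print(arm.state())
E
```

```text
scene [-0.136  1.019  0.943]
box 0.74 [216.5, 161.6, 55.3, 56.5] 245.1 189.8
((244.6216278076172, 189.27024841308594), (51.9500732421875, 54.5804557800293), 9.462323188781738)
lid_knob 0.44 [259.8, 175.9, 4.9, 4.7] 260.9 178.2
[ 0.535 -0.08   0.097]
lid_knob 0.36 [217.9, 160.2, 53.4, 41.4] 245.5 181.9
[ 0.565 -0.034  0.097]
mug 0.8 [152.1, 230.0, 41.1, 52.3] 173.2 254.2
vase 0.56 [268.9, 137.8, 28.6, 35.9] 281.9 158.3
jar 0.73 [248.7, 255.6, 18.7, 27.5] 256.3 267.0
jar 0.55 [219.4, 160.9, 51.0, 57.4] 245.3 189.8
top [ 0.392 -0.014  0.988]
box 0.58 [237.0, 129.0, 90.5, 75.2] 279.9 164.5
((281.0735168457031, 166.4242706298828), (62.01148986816406, 81.40777587890625), 70.70995330810547)
lid_knob 0.37 [283.4, 176.8, 11.5, 12.2] 287.1 179.9
[ 0.539 -0.09   0.097]
hook 0.62 [256.3, 196.8, 19.4, 11.8] 261.7 200.8
mug 0.58 [105.9, 143.7, 48.0, 48.9] 130.8 171.4
vase 0.63 [345.4, 151.0, 37.4, 36.1] 364.0 167.3
{'time': 0.7, 'joint_positions': array([62.361, 24.893,  1.431, 90.137, -0.666, 64.972, -4.304]), 'joint_velocities': array([-0.071, -0.065,  0.142, -0.052, -0.097,  0.041,  0.056]), 'tau': array([  0.   , -67.012,   1.024, -31.652,   0.016,   0.002,   0.   ]), 'tcp_pos': array([ 0.232, -0.58 ,  0.239]), 'orientation': array([[ 0.929,  0.371,  0.   ],
       [ 0.371, -0.929, -0.   ],
       [ 0.   ,  0.   , -1.   ]]), 'contact_force': array([ 0.16 , -0.474, -0.011]), 'ft_torque': array([-0.061,  0.023, -0.089]), 'grip_force': 0.0, 'finger_gap': 0.9996608068086813}
```

View pics/scene0.png

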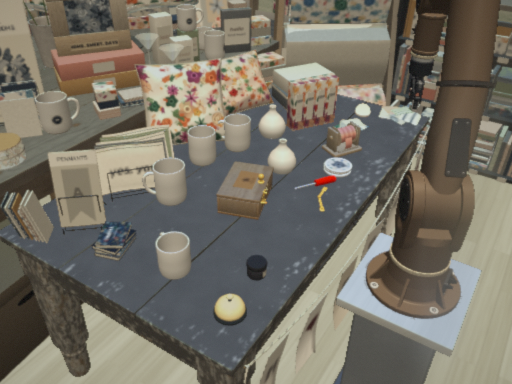

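View pics/top0.png

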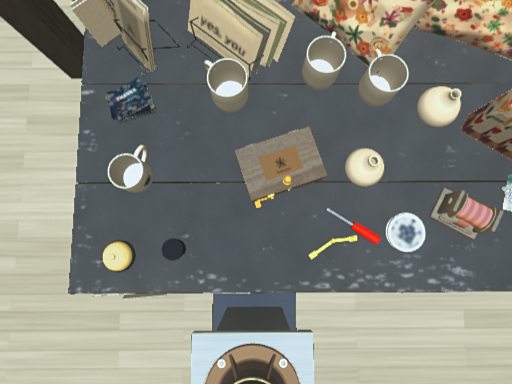

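The scene view shows the box at about (245,190), with the knob on its robot side at (262,180). The top view shows the lid with corners near (236,153), (312,128), (327,178) and (252,199), the knob at (287,180), the catch lever at (260,202) and the vase just right of the box at (364,167). I'll fit the box pose next.

```bash
cat > fit.py <<'E'
from h import *
from scipy.optimize import minimize
def pose(p,X):
    c,s=np.cos(p[2]),np.sin(p[2]); return np.array([p[0]+c*X[0]-s*X[1],p[1]+s*X[0]+c*X[1],X[2]])
B=[(x,y,z) for x in(-.0675,.0675) for y in(-.1,.1) for z in(0,.068)]+[(x,y,z) for x in(-.070,.070) for y in(-.1,.1) for z in(.068,.077)]
def hull(c,p):
    q=np.array([proj(c,pose(p,b)) for b in B]); return cv2.convexHull((q*16).astype(np.int32).reshape(-1,1,2)*1)
def mask(c,p,S=4):
    q=np.array([proj(c,pose(p,b)) for b in B],np.float32); m=np.zeros((384*S,512*S),np.uint8)
    cv2.fillConvexPoly(m,np.round(((cv2.convexHull(q)+.5)*S-.5)*16).astype(np.int32),1,shift=4); return m
E
python3 - <<'E'
from fit import *
np.set_printoptions(precision=4,suppress=True)
T={}
for c in("scene","top"):
    cams.snapshot(c); T[c]=cv2.resize(cams.trace(c,"box")[0]["region"].astype(np.uint8),None,fx=4,fy=4,interpolation=0)
    K=[r for r in cams.trace(c,"lid_knob") if r["rect"][2]<20]; 
    for r in K: print(c,r["conf"],r["rect"])
def cost(p,cs):
    s=0
    for c in cs:
        m=mask(c,p); s+=1-(m&T[c]).sum()/(m|T[c]).sum()
    return s
for cs in (["top"],["scene"],["top","scene"]):
    r=min((minimize(cost,[.59,-.075,y],args=(cs,),method="Nelder-Mead",options=dict(initial_simplex=np.array([[.59,-.075,y],[.61,-.075,y],[.59,-.055,y],[.59,-.075,y+.1]]))) for y in(.2,.3,.4)),key=lambda r:r.fun)
    print(cs,r.x,r.fun)
p=r.x
for n,X in dict(knob=(-.05,0,.097),lever=(-.082,.089,.066),stud=(-.075,.05,.072)).items():
    print(n,pose(p,X),[proj(c,pose(p,X)) for c in("top","scene")])
ims=[]
for c,(u,v) in dict(top=(281,168),scene=(245,190)).items():
    im=cams.snapshot(c)[:,:,::-1][v-55:v+55,u-50:u+50]; im=cv2.resize(im,None,fx=4,fy=4,interpolation=cv2.INTER_CUBIC)
    f=lambda X:tuple(int(a) for a in ((proj(c,pose(p,X))-[u-50,v-55]+.5)*4))
    L=[f(X) for X in((-.07,-.1,.077),(-.07,.1,.077),(.07,.1,.077),(.07,-.1,.077))]
    for i in range(4): cv2.line(im,L[i],L[(i+1)%4],(0,255,0),1)
    for X in((-.05,0,.097),(-.082,.089,.066),(-.075,.05,.072)): cv2.circle(im,f(X),4,(255,0,255),1)
    ims.append(im)
cv2.imwrite("pics/fit.png",np.hstack(ims))
E
```

```text
Traceback (most recent call last):
IndexError: list index out of range
```

```bash
cat > run.py <<'E'
from fit import *
np.set_printoptions(precision=4,suppress=True)
def tr(c,n):
    for _ in range(6):
        cams.snapshot(c); t=cams.trace(c,n)
        if t: return t
T={}
for c in("scene","top"):
    T[c]=cv2.resize(tr(c,"box")[0]["region"].astype(np.uint8),None,fx=4,fy=4,interpolation=0)
def cost(p,cs):
    s=0
    for c in cs:
        m=mask(c,p); s+=1-(m&T[c]).sum()/(m|T[c]).sum()
    return s
for cs in (["top"],["scene"],["top","scene"]):
    r=min((minimize(cost,[.59,-.075,y],args=(cs,),method="Nelder-Mead",options=dict(initial_simplex=np.array([[.59,-.075,y],[.61,-.075,y],[.59,-.055,y],[.59,-.075,y+.1]]))) for y in(.2,.3,.4)),key=lambda r:r.fun)
    print(cs,r.x,r.fun)
p=r.x
for n,X in dict(knob=(-.05,0,.097),lever=(-.082,.089,.066),stud=(-.075,.05,.072)).items():
    print(n,pose(p,X),[proj(c,pose(p,X)) for c in("top","scene")])
ims=[]
for c,(u,v) in dict(top=(281,168),scene=(245,190)).items():
    im=cams.snapshot(c)[:,:,::-1][v-55:v+55,u-50:u+50]; im=cv2.resize(im,None,fx=4,fy=4,interpolation=cv2.INTER_CUBIC)
    f=lambda X:tuple(int(a) for a in ((proj(c,pose(p,X))-[u-50,v-55]+.5)*4))
    L=[f(X) for X in((-.07,-.1,.077),(-.07,.1,.077),(.07,.1,.077),(.07,-.1,.077))]
    for i in range(4): cv2.line(im,L[i],L[(i+1)%4],(0,255,0),1)
    for X in((-.05,0,.097),(-.082,.089,.066),(-.075,.05,.072)): cv2.circle(im,f(X),4,(255,0,255),1)
    ims.append(im)
cv2.imwrite("pics/fit.png",np.hstack(ims)); print(arm.state()["time"])
E
python3 run.py
```

```text
Traceback (most recent call last):
  File "run.py", line 16, in <module>
    r=min((minimize(cost,[.59,-.075,y],args=(cs,),method="Nelder-Mead",options=dict(initial_simplex=np.array([[.59,-.075,y],[.61,-.075,y],[.59,-.055,y],[.59,-.075,y+.1]]))) for y in(.2,.3,.4)),key=lambda r:r.fun)
  File "run.py", line 16, in <genexpr>
    r=min((minimize(cost,[.59,-.075,y],args=(cs,),method="Nelder-Mead",options=dict(initial_simplex=np.array([[.59,-.075,y],[.61,-.075,y],[.59,-.055,y],[.59,-.075,y+.1]]))) for y in(.2,.3,.4)),key=lambda r:r.fun)
           ~~~~~~~~^^^^^^^^^^^^^^^^^^^^^^^^^^^^^^^^^^^^^^^^^^^^^^^^^^^^^^^^^^^^^^^^^^^^^^^^^^^^^^^^^^^^^^^^^^^^^^^^^^^^^^^^^^^^^^^^^^^^^^^^^^^^^^^^^^^^^^^^^^^^^^^^^^^^^^^^^
  File "run.py", line 13, in cost
    m=mask(c,p); s+=1-(m&T[c]).sum()/(m|T[c]).sum()
  File "fit.py", line 9, in mask
    q=np.array([proj(c,pose(p,b)) for b in B],np.float32); m=np.zeros((384*S,512*S),np.uint8)
                ~~~~^^^^^^^^^^^^^
  File "h.py", line 9, in proj
    m=cams.camera_model(c); R=np.array(m["orientation"]); q=np.array(m["mtx"])@(R.T@(np.array(X)-m["position"])); return q[:2]/q[2]
ValueError: time passes only in moves, steps and waits
```

```bash
sed -i 's/cams.camera_model(c)/M[c]/; /^from bench/a M={c:cams.camera_model(c) for c in ("scene","top")}' h.py; sed -i '/^ims=/,/^cv2.imwrite/{s/im=cams.snapshot(c)/im=I[c]/}; s/^T={}/T={};I={}/; /    T\[c\]=/a\    I[c]=cams.snapshot(c)' run.py; python3 run.py
```

```text
['top'] [ 0.5874 -0.0752  0.3284] 0.04414801354588249
['scene'] [ 0.5883 -0.0741  0.3353] 0.0332604583752979
['top', 'scene'] [ 0.5877 -0.0745  0.3351] 0.08063396808994372
knob [ 0.5405 -0.091   0.097 ] [array([287.5593, 179.4318]), array([261.5069, 176.087 ])]
lever [ 0.481  -0.0174  0.066 ] [array([258.1621, 204.4847]), array([264.9324, 201.1849])]
stud [ 0.5004 -0.052   0.072 ] [array([271.6798, 196.6101]), array([265.5183, 192.2498])]
1.3
```

View pics/fit.png

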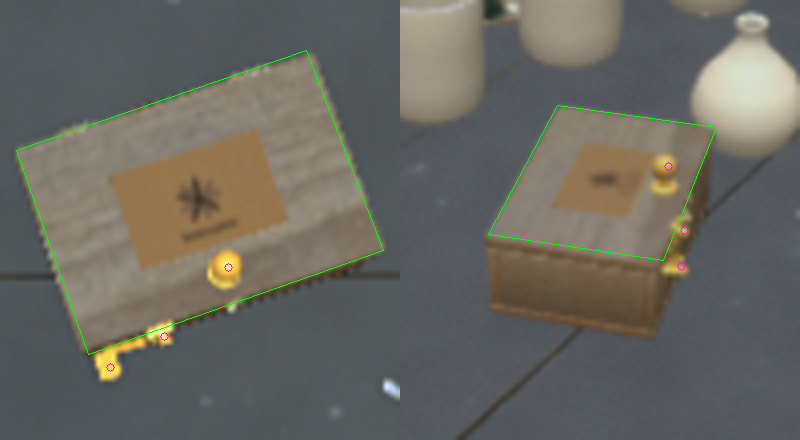

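The fit agrees with the knob, stud and lever in both views, to within about 1 mm. The first move goes toward the lever with the fingers shut.

servo_tool(motion="-1 21 50 -6 -0.0045; -1 21 50 -6 -0.0045; -1 21 50 -6 -0.0045; -1 21 50 -6 -0.0045; -1 21 50 -6 -0.0045; -1 21 50 -6 -0.0045; -1 21 50 -6 -0.0045; -1 21 50 -6 -0.0045; -1 21 50 -6 -0.0045; -1 21 50 -6 -0.0045", force=30)

```text
time: 2.55
tcp_pos: [0.4424, -0.0789, 0.1795]
orientation: [[0.945, 0.328, 0.001], [0.328, -0.945, -0.0], [0.001, 0.001, -1.0]]
contact_force: [1.0, -0.6, 0.8]
finger_gap: 0.003
grip_force: 0.0
```

servo_tool(motion="-1 8 18 -15 0; -1 8 18 -15 0; -1 8 18 -15 0; -1 7 16.5 -15 0; -1 0 0 -15 0; -1 0 0 -10 0; -1 0 0 -8 0; -1 0 0 -8 0; -1 0 0 -8 0; -1 0 0 -8 0")

```text
time: 3.8
tcp_pos: [0.4728, -0.01, 0.062]
orientation: [[0.945, 0.328, 0.0], [0.328, -0.945, 0.0], [0.0, 0.0, -1.0]]
contact_force: [0.1, -0.2, 0.8]
finger_gap: -0.002
grip_force: 0.3
```

```bash
cat > look.py <<'E'
import sys
from fit import *
ims=[]
for c,(u,v) in dict(top=(281,168),scene=(245,190)).items():
    im=cams.snapshot(c)[:,:,::-1][v-55:v+55,u-50:u+50]; ims.append(cv2.resize(im,None,fx=4,fy=4,interpolation=cv2.INTER_CUBIC))
cv2.imwrite(sys.argv[1],np.hstack(ims)); s=arm.state(); print(s["time"],s["contact_force"])
E
python3 look.py pics/p1.png
```

```text
3.9 [-0.7840385  -0.66173428 -0.48317002]
```

View pics/p1.png

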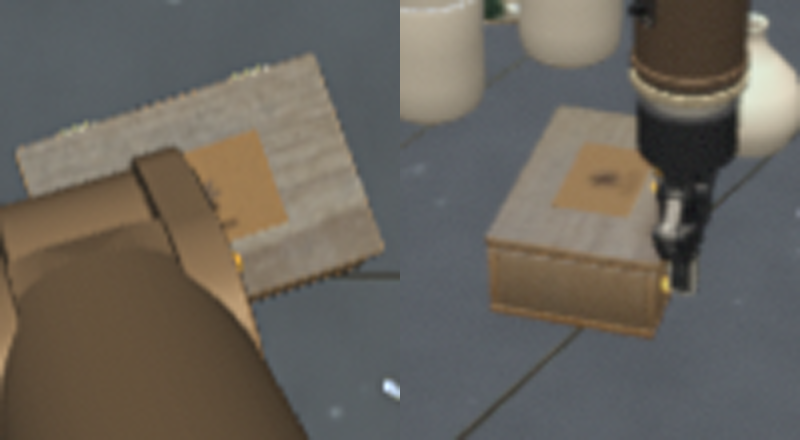

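The fingertip sits at about (685,290) in the right crop, on the lever just off the front wall, with brass showing behind it at (665,285). The box hasn't moved, so I'll keep pressing.

servo_tool(motion="-1 0 0 -5 0; -1 0 0 -5 0; -1 0 0 -5 0; -1 0 0 -5 0; -1 0 0 -5 0; -1 0 0 -4 0; -1 0 0 -3 0; -1 0 0 0 0; -1 0 0 0 0; -1 0 0 25 0")

```text
time: 5.15
tcp_pos: [0.4716, -0.01, 0.0546]
orientation: [[0.944, 0.329, -0.003], [0.329, -0.944, -0.0], [-0.003, -0.001, -1.0]]
contact_force: [0.9, -0.0, 0.1]
finger_gap: -0.007
grip_force: 0.0
```

servo_tool(motion="-1 -2 0 30 0; -1 0 0 35 0; -1 0 0 35 0; 0 18 -20 0 0; 0 18 -20 0 0; 0 18 -20 0 0; 0 17 -18 0 0; 0 0 0 0 0; 0 0 0 0 0; 0 0 0 0 0")

```text
time: 6.4
tcp_pos: [0.5412, -0.0871, 0.1554]
orientation: [[0.944, 0.33, -0.0], [0.33, -0.944, 0.0], [-0.0, -0.0, -1.0]]
contact_force: [0.3, -0.4, -0.5]
finger_gap: 0.499
grip_force: 0.0
```

```bash
python3 look.py pics/p2.png
```

```text
6.5 [-0.63748532  0.07887613  0.45978117]
```

View pics/p2.png

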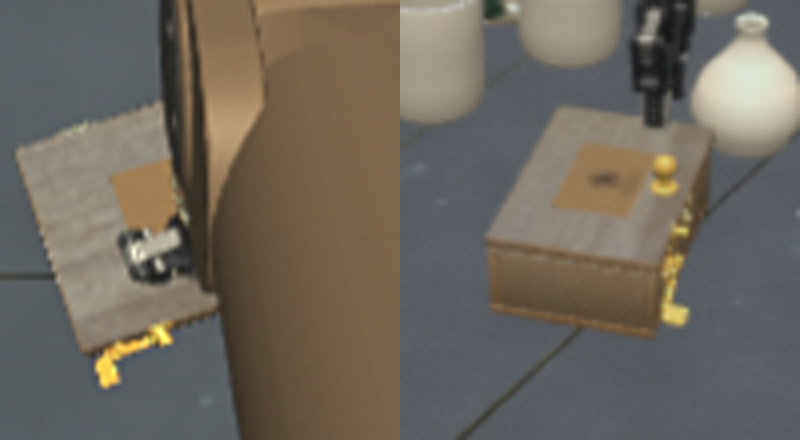

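The lever has swung down to about (675,314) in the right crop. The stud is bare at (683,230) and the box is where it was. I'll work out the angle from that.

```bash
python3 - <<'E'
from fit import *
p=[.5877,-.0745,.3351]
print("meas",195+275/4-.5,135+314/4-.5)
for a in(.5,.7,.9,1.1,1.3):
    t=np.arctan2(24,39)-a; print(a,proj("scene",pose(p,(-.082,.05+.0458*np.cos(t),.042+.0458*np.sin(t)))))
E
```

```text
meas 263.25 213.0
0.5 [264.27105176 208.06793919]
0.7 [264.23003036 210.33551117]
0.9 [264.31839259 212.17772695]
1.1 [264.53071079 213.52317175]
1.3 [264.85633825 214.3239536 ]
```

servo_tool(motion="0 2 -3 -20 0; 0 0 0 -20 0; 0 0 0 -15 0; 0 0 0 -10 0; 0 0 0 0 0; 0 0 0 0 0; -0.3 0 0 0 0; -0.4 0 0 0 0; -0.4 0 0 0 0; -0.4 0 0 0 0", force=25)

```text
time: 7.75
tcp_pos: [0.5437, -0.091, 0.0904]
orientation: [[0.945, 0.328, 0.0], [0.328, -0.945, -0.0], [0.0, 0.0, -1.0]]
contact_force: [-0.8, -0.1, -0.5]
finger_gap: 0.299
grip_force: 0.0
```

```bash
python3 look.py pics/p3.png
```

```text
7.85 [ 1.06998662 -0.42523238 -0.71873489]
```

View pics/p3.png

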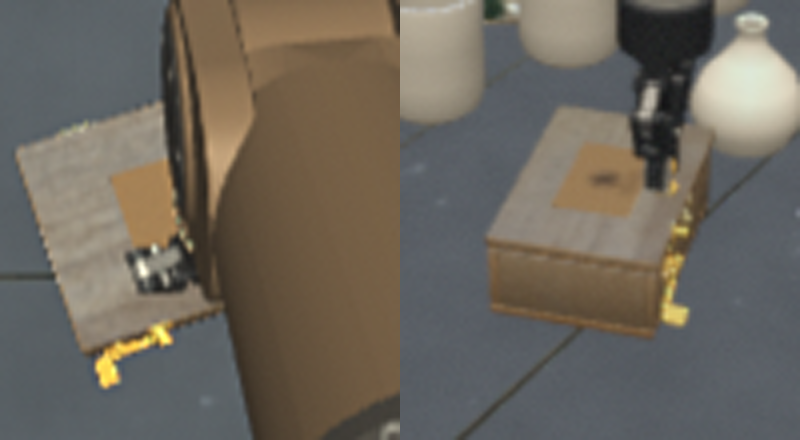

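servo_tool(motion="-0.6 0 0 0 0; -0.8 0 0 0 0; -1 0 0 0 0; -1 0 0 0 0; -1 0 0 0 0; -1 0 0 0 0; -1 0 0 0 0; -1 0 0 0 0; -1 0 0 0 0; -1 0 0 0 0", force=25)

```text
time: 9.1
tcp_pos: [0.5435, -0.0906, 0.0904]
orientation: [[0.944, 0.329, -0.0], [0.329, -0.944, 0.0], [-0.0, -0.0, -1.0]]
contact_force: [-3.6, 3.2, 4.6]
finger_gap: 0.209
grip_force: 24.4
```

servo_tool(motion="-1 1.7 0.6 6.2 0; -1 2.2 0.8 6.1 0; -1 2.5 0.8 6.0 0; -1 2.7 1.0 5.9 0; -1 3.0 1.0 5.7 0; -1 3.3 1.2 5.5 0; -1 3.5 1.2 5.3 0; -1 3.9 1.3 5.1 0; -1 4.1 1.4 4.9 0; -1 4.3 1.5 4.7 0")

```text
time: 10.35
tcp_pos: [0.5751, -0.0801, 0.146]
orientation: [[0.945, 0.328, -0.0], [0.328, -0.945, -0.0], [-0.0, 0.0, -1.0]]
contact_force: [-1.2, 1.2, -2.8]
finger_gap: 0.21
grip_force: 24.4
```

```bash
python3 look.py pics/p4.png
```

```text
10.45 [-0.43544592  1.53908437 -2.27110619]
```

View pics/p4.png

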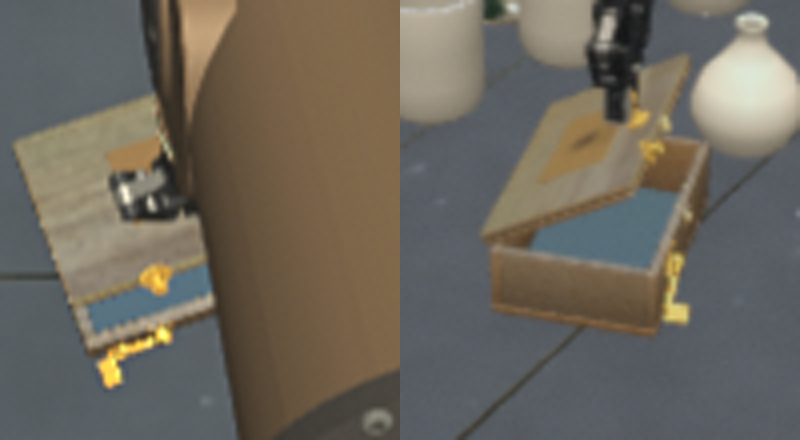

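The lid is about 30° up, the knob is held, the box hasn't moved, and the forces are small. I'll continue along the arc.

servo_tool(motion="-1 4.5 1.6 4.4 0; -1 4.7 1.6 4.2 0; -1 4.9 1.7 3.9 0; -1 5.2 1.8 3.6 0; -1 5.3 1.8 3.4 0; -1 5.4 1.9 3.0 0; -1 5.6 1.9 2.7 0; -1 5.8 2.0 2.4 0; -1 5.8 2.0 2.1 0; -1 5.9 2.1 1.8 0")

```text
time: 11.7
tcp_pos: [0.6284, -0.0618, 0.1774]
orientation: [[0.945, 0.328, 0.0], [0.328, -0.945, -0.0], [0.0, 0.0, -1.0]]
contact_force: [-1.3, 0.1, -0.7]
finger_gap: 0.209
grip_force: 24.7
```

```bash
cat > ang.py <<'E'
from h import *
def stud(p,a):
    # stud tip mid: relative to hinge when shut (-145,+9)
    x,z=-.145,.009; c,s=np.cos(a),np.sin(a)
    return (.070+x*c+z*s, .05, .063-x*s+z*c)
E
python3 look.py pics/p5.png; python3 - <<'E'
from fit import *; from ang import stud
p=[.5877,-.0745,.3351]
for a in(50,55,60,65,70):
    a_=np.radians(a); q=[]
    for y in(.1,-.1):
        x,z=-.140,.014; q.append(((proj("scene",pose(p,(.07+x*np.cos(a_)+z*np.sin(a_),y,.063-x*np.sin(a_)+z*np.cos(a_))))-[195,135]+.5)*4+[400,0]).round())
    print(a,"stud",((proj("scene",pose(p,stud(p,a_)))-[195,135]+.5)*4+[400,0]).round(),"corners L,R",q)
E
```

```text
11.8 [-1.20869413  0.6456922  -0.15734788]
50 stud [612. 104.] corners L,R [array([586., 137.]), array([649.,  12.])]
55 stud [599.  94.] corners L,R [array([573., 128.]), array([637.,   3.])]
60 stud [585.  85.] corners L,R [array([558., 119.]), array([624.,  -5.])]
65 stud [570.  77.] corners L,R [array([543., 112.]), array([611., -11.])]
70 stud [555.  70.] corners L,R [array([528., 106.]), array([597., -17.])]
```

View pics/p5.png

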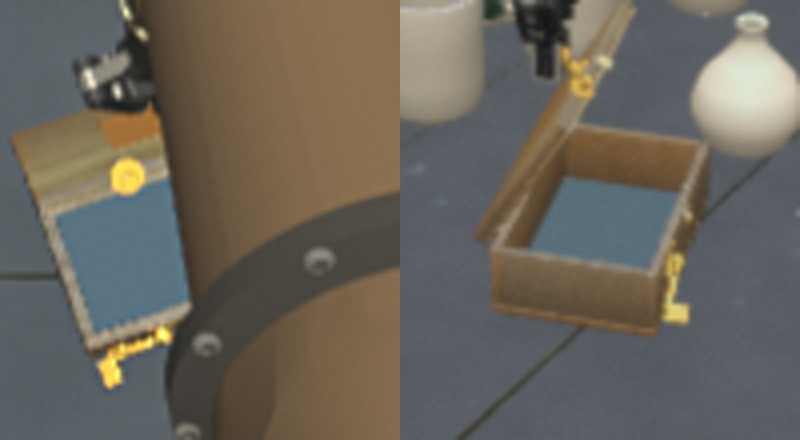

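The lid is open, with the stud at about (583,88) in the right crop against (585,85) predicted for 60°. The tool has travelled (85, 29, 87) mm against a planned (84.4, 29.4, 86.9). The box and vase are unmoved and the hook is still down. I'll let it settle, then hand in.

servo_tool(motion="-1 0 0 0 0; -1 0 0 0 0; -1 0 0 0 0; -1 0 0 0 0; -1 0 0 0 0; -1 0 0 0 0; -1 0 0 0 0; -1 0 0 0 0; -1 0 0 0 0; -1 0 0 0 0")

```text
time: 13.05
tcp_pos: [0.628, -0.0619, 0.1772]
orientation: [[0.945, 0.328, 0.0], [0.328, -0.945, -0.0], [0.0, 0.0, -1.0]]
contact_force: [-0.9, 0.0, -1.0]
finger_gap: 0.212
grip_force: 24.7
```

```bash
python3 -c "
from bench import arm
s=arm.state(); print(s['tcp_pos'],s['contact_force'],s['grip_force'],s['finger_gap']); print(arm.finish_job())"
```

```text
[ 0.62800451 -0.06190132  0.17724072] [-0.90757139  0.011461   -1.03796617] 24.66330349445343 0.21177553277679856
the job is handed in; nothing more can be done
None
```

I handed the job in at about 13 s: the catch is pressed clear to about 1.0 rad, and the gripper is holding the lid steady by its knob at about 60°. The box and vase look unmoved; I kept away from the mug and jar but didn't re-check them, and no verdict came back.

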